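# Weigh two canisters in a light basket on the kitchen scales

### The arm

A 6-joint arm with a two-finger parallel gripper is mounted at the origin on the work surface. World frame = base frame: x ahead of the robot, y to its left, z up, the work surface at z = 0. Lengths are in m, angles in rad, forces in N, time in s.
With the tool pointing down it reaches from about 0.25 to 0.85 m from the base axis. Payload 12.5 kg.
Tool frame: the origin (TCP) lies midway between the tips of the shut fingers; the grasp point (between the pads) lies 19 mm behind it; z points along the fingers, y is the line along which they close (so a half turn about z gives the same grasp; the last joint's range is limited). The gripper opens to 93 mm and grips with 3 to 60 N. Pads are 15 mm wide; open, the fingers measure 128 mm over their backs; the gripper's body (75 mm by 188 mm) begins 65 mm behind the grasp point.
Start: joints at [-1.397, 0.351, 1.652, -0, 1.139, -0.085], TCP at [0.141, -0.532, 0.219] pointing down, gripper open.
Joint ranges: [-2.75, 2.75], [-0.79, 2.1], [0.01, 2.65], [-1.57, 4.71], [0.07, 3.14], [-2.87, 2.87]. Speed limits (rad/s): [2.22, 2.22, 2.79, 3.14, 3.14, 3.14].

### API

Orientations are given as a 3x3 rotation matrix whose columns are the frame's x, y, z axes.
In Python, from rig import ctrl gives the robot as it stands.
- The arm moves only by the shell command python3 nudge.py 'ROWS' [OPENING]. ROWS is a JSON list of rows, 1 to 8 of them, each of 6 numbers: dx, dy, dz in m, then a rotation vector rx, ry, rz in rad; each row is the pose to reach, as a shift and turn from the pose commanded when the command began, along the tool's axes at that moment; what a row does not reach only later rows make up. A row lasts 1/12 s, in which the tool goes at most 0.0417 m and 0.125 rad, less where a joint would pass 70% of its speed; a pose out of reach is approached as far as the arm can. OPENING is the finger opening in m, set as the command begins (- or left out keeps the last). The fingers move at their own pace and stop on an object; the grip force is fixed at half the most. Time passes only in rows, so rows that do not move let the fingers close. It prints the time, the measured TCP pose, the force, the opening and the grip force at its end.
- ctrl.sense(): the state, without advancing time (a new reading comes with each control period).
- ctrl.grab_frame(name): name is "scene" or "top" or "wrist"; returns a dict with "frame" (420x560x3 uint8, red, green, blue), "z_map" (420x560 float32, m along the optical axis (not along the pixel's ray), 0 where there is no reading), "intrinsics" (3x3 intrinsics, pixels), "distortion" ([k1, k2, p1, p2, k3] as OpenCV has them; the pictures are not rectified), "view" (4x4, takes a point from world to camera coordinates). Camera axes: x right, y down, z forward; pixel columns grow to the right and rows downward; lengths in m; the calibration is good to about 2 mm. A picture is of the moment at which its call begins.
- ctrl.close_job(): hands the job in; it is judged then, once.
The state is a dict: "t": time; "joint_positions": joint angles; "joint_velocities": joint speeds; "joint_torque": joint torques, N m; "tcp_pos": TCP position; "tcp_rot": TCP orientation; "force": force on the tool from outside, world axes, zero at the start; "torque": the same for the moment, N m; "finger_gap": finger opening in m; "finger_force": force on a finger pad.
Only numpy, scipy, OpenCV 4.12 (cv2) and the standard library are available. Lean on these libraries where they do the work, as an engineer would, in place of code of your own. Each camera call takes 0.05 s, during which the arm holds its last target. There are 200 camera calls.

### The job

Weigh the two large steel canisters together: stand them upright in the light wooden basket on the kitchen scales, one in the middle of each half of its length, so that the load is even. The basket is light and overhangs the scales at both ends: do not let it tip or slide on the platform, and set the canisters down rather than drop them. Leave the small canister where it stands.

Things in the scene. Friction and masses are not known exactly. Their poses are not given: they have to be found in the camera images.
- basket: Light (0.12 kg) open plywood basket, 260 long (x) x 110 wide (y) x 42 mm high, walls and floor 4 mm. Origin: centre of its underside, loose on the 140 mm square platform of the fixed scales, 45 mm above the counter and centred under it within 6 mm. Rim 87 mm above the counter. Middles of its halves: x = +63 and -63 mm, y = 0; one canister there cannot tip it, one at an end wall may.
- canister_a: One of two equal large canisters: plain upright steel cylinder with flush wooden lid, 58 mm diameter, 90 mm tall, 0.28 to 0.42 kg. Origin: centre of its underside, z up. Left or right of the scales are two places each, one nearer, one farther (over 120 mm apart): the three canisters and a dark wooden pepper mill (143 mm tall, 52 mm wide) stand there in any order.
- canister_b: The other large canister, identical to canister_a: 58 mm diameter, 90 mm tall, 0.28 to 0.42 kg. Origin: centre of its underside, z up its axis. The scales' black base under the basket is 26 mm high and reaches 110 mm from the middle on the display side (the basket's -y), less elsewhere.
- small_canister: A bystander of the same make but small: upright steel cylinder with wooden lid, 44 mm diameter, 55 mm tall. Origin: centre of its underside. Not part of the load.

How it is judged:
By the outcome, as a careful person would: the job done as asked, in the order asked, and still so for the second after the job is handed in, with the robot touching nothing.
It also fails if it takes over 59 s, if anything falls off the work surface, if the arm or the gripper's body presses on something with over 40 N, if the wrist force passes 120 N, or if a joint passes its speed limit or range.

## Working session

There is one attempt and no reset: what is moved stays moved. The work goes in short steps, Python scripts to look and compute and a shell command to move; the robot and the scene stay as the last step left them, time stands still between calls to the robot, and variables do not carry over. Pictures are saved under pics/ and viewed, at most 10 in all, crops included, and the job is handed in when it is done.

```bash
ls; mkdir -p pics; python3 - <<'E'
from rig import ctrl
import cv2,numpy as np
s=ctrl.sense();print(s['t'],s['tcp_pos'],s['tcp_rot'])
for n in("scene","top"):
    f=ctrl.grab_frame(n);cv2.imwrite(f"pics/{n}0.png",f["frame"][:,:,::-1]);np.savez(f"{n}0.npz",**f)
    print(n,f["intrinsics"],f["distortion"],f["view"])
E
```

```text
nudge.py
pics
rig.py
0.0 [ 0.14070803 -0.53133185  0.21809669] [[ 9.66705280e-01  2.55892276e-01 -2.09638389e-04]
 [ 2.55892344e-01 -9.66704591e-01  1.15867755e-03]
 [ 9.38382420e-05 -1.17374456e-03 -9.99999307e-01]]
scene [[538.44451374   0.         287.03951503]
 [  0.         538.44451374 204.90077216]
 [  0.           0.           1.        ]] [0.06380523 0.         0.         0.         0.        ] [[ 0.67968694  0.73336642 -0.01411938 -0.3428415 ]
 [ 0.51176205 -0.48791742 -0.70713237 -0.2341595 ]
 [-0.52547623  0.47340287 -0.70694021  1.28419051]
 [ 0.          0.          0.          1.        ]]
top [[405.66927083   0.         278.44207557]
 [  0.         405.66927083 207.4922885 ]
 [  0.           0.           1.        ]] [-0.07867232  0.          0.          0.          0.        ] [[ 0.00100754 -0.99997375  0.00717475 -0.0096295 ]
 [-0.9866347  -0.00216314 -0.16293339  0.53307569]
 [ 0.16294463 -0.00691469 -0.98661098  0.71968919]
 [ 0.          0.          0.          1.        ]]
```
View pics/scene0.png

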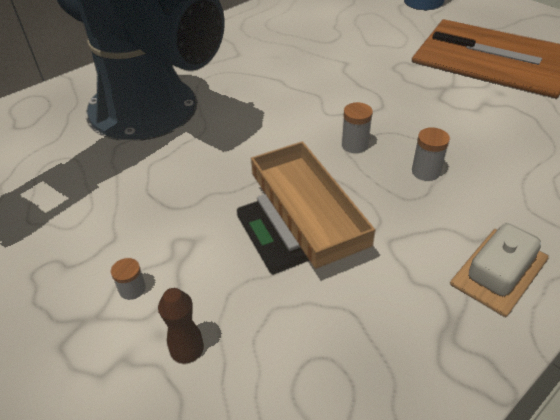

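View pics/top0.png

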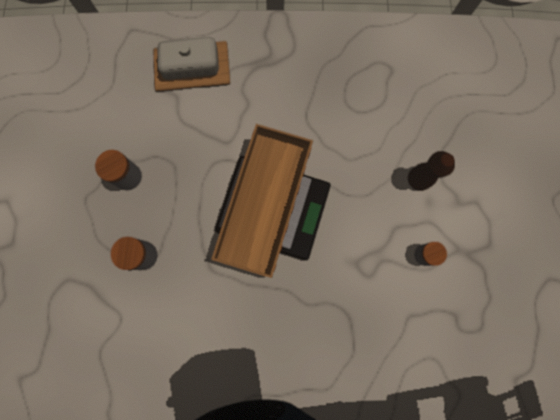

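The scene view shows the two large canisters with lids at about (357,112) and (432,139), the small one at (127,270), the mill at (180,325), and the basket with rim corners near (252,158), (303,146), (373,233) and (318,262). In the top view the large lids are at (112,165) and (127,253), the basket rim corners at (258,126), (312,143), (268,276) and (208,262), and the small canister and mill are on the right.

```bash
cat > h.py <<'E'
import cv2,numpy as np
def ray(f,uv):
    p=cv2.undistortPoints(np.array(uv,float).reshape(-1,1,2),f["intrinsics"],f["distortion"]).reshape(-1,2)
    R=f["view"][:3,:3];c=-R.T@f["view"][:3,3]
    return c,np.c_[p,np.ones(len(p))]@R
def plane(f,uv,z):
    c,d=ray(f,uv);return c+d*((z-c[2])/d[:,2])[:,None]
def tri(f,u,g,v):
    c,d=ray(f,u);e,k=ray(g,v);o=[]
    for a,b in zip(d,k):
        s=np.linalg.lstsq(np.c_[a,-b],e-c,rcond=None)[0];p=c+s[0]*a;q=e+s[1]*b
        o.append([*(p+q)/2,np.linalg.norm(p-q)])
    return np.array(o)
def mask(f,lo,hi):
    return cv2.inRange(cv2.cvtColor(f["frame"],cv2.COLOR_RGB2HSV),lo,hi)
def blobs(m,amin=150):
    return [c for c in cv2.findContours(m,cv2.RETR_EXTERNAL,cv2.CHAIN_APPROX_NONE)[0] if cv2.contourArea(c)>amin]
E
python3 - <<'E'
from h import *
np.set_printoptions(precision=4,suppress=True)
F={n:dict(np.load(n+"0.npz")) for n in("scene","top")}
for n in F:
    f=F[n];hs=cv2.cvtColor(f["frame"],cv2.COLOR_RGB2HSV)
    for p in ([(357,112),(432,139),(310,190),(126,268)] if n=="scene" else [(112,165),(127,253),(260,200),(433,254),(285,140),(240,270)]): print(n,p,hs[p[1],p[0]])
    m=mask(f,(3,100,45),(20,255,255))
    for c in blobs(m,100):
        r=cv2.boundingRect(c);print(r,cv2.contourArea(c),cv2.fitEllipse(c))
        if 2000<cv2.contourArea(c)<12000:
            h=cv2.convexHull(c);print(cv2.approxPolyDP(h,4,True).reshape(-1,2).tolist(),cv2.minAreaRect(c))
E
```

```text
scene (357, 112) [ 13 150 141]
scene (432, 139) [ 12 148 138]
scene (310, 190) [ 15 127 157]
scene (126, 268) [ 13 149 135]
(159, 288, 36, 74) 1198.5 ((177.2677764892578, 324.74737548828125), (25.80209732055664, 78.75289154052734), 168.66702270507812)
(111, 258, 29, 25) 510.5 ((124.91979217529297, 269.9918212890625), (22.997066497802734, 28.41651725769043), 66.83279418945312)
(451, 229, 97, 87) 1650.5 ((500.612548828125, 268.2419128417969), (65.27788543701172, 92.6763687133789), 43.37647247314453)
(252, 142, 123, 126) 8039.0 ((312.7134704589844, 205.50965881347656), (73.14981842041016, 151.38885498046875), 140.9264678955078)
[[253, 157], [302, 142], [374, 229], [371, 245], [315, 267], [255, 177]] ((312.6754455566406, 200.55995178222656), (138.14584350585938, 71.71346282958984), 56.91514587402344)
(418, 128, 31, 24) 553.0 ((432.9458923339844, 139.0709991455078), (22.969362258911133, 30.917585372924805), 95.95661926269531)
(344, 102, 28, 22) 460.5 ((357.4456787109375, 112.86294555664062), (21.00493812561035, 28.116952896118164), 91.63102722167969)
(412, 20, 148, 78) 6804.0 ((494.513031
[... 634 characters left out ...]
, 34.44170379638672), 78.88404846191406)
(441, 153, 13, 15) 112.0 ((447.6249084472656, 160.0355224609375), (10.779136657714844, 14.344733238220215), 142.93118286132812)
(95, 150, 34, 32) 806.0 ((111.39421081542969, 165.48452758789062), (31.195497512817383, 33.016197204589844), 86.85993957519531)
(211, 124, 102, 154) 8758.5 ((261.8114013671875, 201.843505859375), (69.44556427001953, 179.5814971923828), 17.752836227416992)
[[256, 124], [312, 141], [270, 277], [211, 259]] ((262.421630859375, 200.12973022460938), (64.99297332763672, 144.24911499023438), 17.10272979736328)
(154, 41, 76, 50) 1121.0 ((190.16407775878906, 62.99242401123047), (53.361087799072266, 78.9926986694336), 83.62654876708984)
```

```bash
python3 - <<'E'
from h import *
np.set_printoptions(precision=4,suppress=True)
F={n:dict(np.load(n+"0.npz")) for n in("scene","top")};T,S=F["top"],F["scene"]
print("lids",tri(T,[(111.4,165.5),(127.6,253.0),(434.1,253.3)],S,[(432.9,139.1),(357.4,112.9),(125,270)]))
print(plane(T,[(111.4,165.5),(127.6,253.0)],.09)); 
# lid width on plane
print(plane(T,[(95,165),(129,165),(111,253),(146,253)],.09))
ct=[(256,124),(312,141),(270,277),(211,259)]
print("rim tri",tri(T,ct,S,[(374,229),(315,253),(253,157),(302,142)]))
print("rim tri2",tri(T,ct,S,[(374,229),(315,253),(253,157),(302,142)]))
r=plane(T,ct,.087);print(r,np.linalg.norm(r-np.roll(r,-1,0),axis=1),r.mean(0))
# outer hull in scene: bottom of near corner; scales base black corners from depth check
for f,uv in((T,[(111,165),(127,253),(262,200),(434,253)]),(S,[(433,137),(357,110)])):
    for u,v in uv:
        c,d=ray(f,[(u,v)]);print(u,v,c+d[0]*f["z_map"][v,u])
E
```

```text
lids [[ 0.6034  0.2976  0.0816  0.0031]
 [ 0.4438  0.2575  0.0816  0.0025]
 [ 0.4458 -0.2994  0.0497  0.0018]]
[[0.6022 0.2954 0.09  ]
 [0.4441 0.2555 0.09  ]]
[[0.6033 0.3262 0.09  ]
 [0.603  0.2628 0.09  ]
 [0.4439 0.2853 0.09  ]
 [0.4444 0.2228 0.09  ]]
rim tri [[ 0.6819  0.0323  0.0848  0.0022]
 [ 0.6502 -0.0714  0.0816  0.0029]
 [ 0.4044  0.0064  0.0846  0.0008]
 [ 0.4341  0.1085  0.0818  0.003 ]]
rim tri2 [[ 0.6819  0.0323  0.0848  0.0022]
 [ 0.6502 -0.0714  0.0816  0.0029]
 [ 0.4044  0.0064  0.0846  0.0008]
 [ 0.4341  0.1085  0.0818  0.003 ]]
[[ 0.6818  0.033   0.087 ]
 [ 0.6494 -0.0697  0.087 ]
 [ 0.4041  0.006   0.087 ]
 [ 0.4348  0.1089  0.087 ]] [0.1078 0.2567 0.1073 0.2584] [0.5425 0.0195 0.087 ]
111 165 [0.6029 0.2959 0.0908]
127 253 [0.444  0.2556 0.0926]
262 200 [0.5464 0.0221 0.0488]
434 253 [ 0.4466 -0.2965  0.0546]
433 137 [0.6037 0.2931 0.0885]
357 110 [0.4434 0.2539 0.0899]
```

Sizes and heights check: the lids come out about 63 mm wide with tops near 90 mm, the rim at about 82–85 mm, and the basket about 258 x 107 mm. Next, work out the first move.

```bash
cat > go.py <<'E'
import sys,numpy as np
from rig import ctrl
s=ctrl.sense();R=np.array(s['tcp_rot'])
for a in sys.argv[1:]:
    d=np.array(eval(a),float)-s['tcp_pos'];print(a,np.round(R.T@d,4),"rows",round(np.linalg.norm(d)/.0417,1))
E
python3 go.py "(.444,.2555,.2)" "(.603,.295,.2)"
```

```text
(.444,.2555,.2) [ 0.4946 -0.683   0.0189] rows 20.2
(.603,.295,.2) [ 0.6584 -0.6805  0.0189] rows 22.7
```

```bash
R='[[0.01,-0.014,0,0,0,0],[0.033,-0.045,0,0,0,0],[0.056,-0.077,0,0,0,0],[0.08,-0.11,0,0,0,0],[0.103,-0.142,0,0,0,0],[0.126,-0.174,0,0,0,0],[0.15,-0.206,0,0,0,0],[0.165,-0.228,0,0,0,0]]'
echo skip; python3 nudge.py '[[0.01,-0.014,0,0,0,0],[0.033,-0.045,0,0,0,0],[0.056,-0.077,0,0,0,0],[0.08,-0.11,0,0,0,0],[0.103,-0.142,0,0,0,0],[0.126,-0.174,0,0,0,0],[0.15,-0.206,0,0,0,0],[0.165,-0.228,0,0,0,0]]' 0.093
python3 nudge.py '[[0.02,-0.028,0,0,0,0],[0.04,-0.055,0,0,0,0],[0.06,-0.083,0,0,0,0],[0.08,-0.11,0,0,0,0],[0.1,-0.138,0,0,0,0],[0.12,-0.166,0,0,0,0],[0.14,-0.193,0,0,0,0],[0.165,-0.228,0,0,0,0]]'
python3 go.py "(.444,.2555,.2)"
```

```text
skip
t: 0.77
tcp_pos: [0.2422, -0.2662, 0.2184]
tcp_rot: [[0.967, 0.256, -0.0], [0.256, -0.967, 0.001], [0.0, -0.001, -1.0]]
force: [1.1, -0.6, 0.1]
finger_gap: 0.0933
finger_force: 0.0
t: 1.43
tcp_pos: [0.3426, -0.0063, 0.2187]
tcp_rot: [[0.967, 0.255, 0.0], [0.255, -0.967, -0.0], [0.0, 0.0, -1.0]]
force: [1.2, -0.6, -0.7]
finger_gap: 0.0931
finger_force: 0.0
(.444,.2555,.2) [ 0.1648 -0.2273  0.0187] rows 6.7
```

```bash
python3 nudge.py '[[0.023,-0.032,0,0,0,0],[0.046,-0.063,0,0,0,0],[0.069,-0.095,0,0,0,0],[0.092,-0.126,0,0,0,0],[0.115,-0.158,0,0,0,0],[0.138,-0.19,0,0,0,0],[0.165,-0.227,0,0,0,0],[0.165,-0.227,0,0,0,0]]'
python3 - <<'E'
from h import *
from rig import ctrl
np.set_printoptions(precision=4,suppress=True)
f=ctrl.grab_frame("wrist");cv2.imwrite("pics/w1.png",f["frame"][:,:,::-1]);np.savez("w1.npz",**f)
for c in blobs(mask(f,(3,100,45),(20,255,255)),400): print(cv2.boundingRect(c),cv2.fitEllipse(c)[0],plane(f,[cv2.fitEllipse(c)[0]],.09))
print(f["view"],f["intrinsics"][0])
E
```

```text
t: 2.1
tcp_pos: [0.4453, 0.2587, 0.2182]
tcp_rot: [[0.966, 0.258, 0.001], [0.258, -0.966, 0.001], [0.001, -0.001, -1.0]]
force: [0.5, 0.2, -1.0]
finger_gap: 0.0932
finger_force: 0.0
(249, 379, 311, 34) (471.55194091796875, 396.9253234863281) [[ 0.2778 -0.0107  0.09  ]]
(460, 299, 40, 66) (479.2162170410156, 331.764404296875) [[0.3597 0.0181 0.09  ]]
(60, 299, 39, 66) (78.89476013183594, 331.8309631347656) [[0.2508 0.4252 0.09  ]]
(250, 168, 63, 63) (280.8998107910156, 199.0894775390625) [[0.4452 0.2573 0.09  ]]
(411, 39, 149, 243) (504.6704406738281, 188.4095001220703) [[0.5083 0.0608 0.09  ]]
(247, 0, 75, 44) (283.9952087402344, 18.148975372314453) [[0.5905 0.2938 0.09  ]]
[[ 0.2582 -0.9661  0.0001  0.1354]
 [-0.9278 -0.2479  0.2788  0.4445]
 [-0.2693 -0.072  -0.9604  0.5304]
 [ 0.      0.      0.      1.    ]] [330.9697   0.     278.9672]
```

View pics/w1.png

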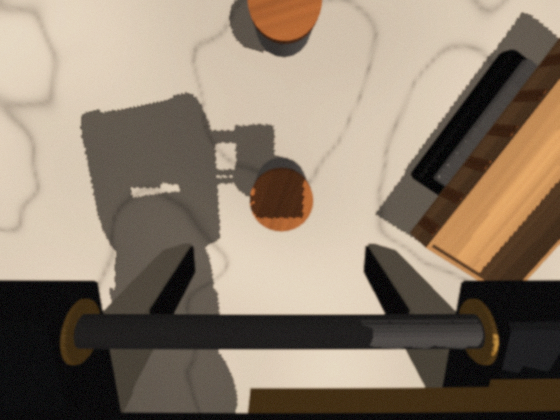

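The wrist view shows the near canister's lid at (281,199), which gives (0.445, 0.257). That agrees with the top view within 2 mm, and it sits between the open fingers. Descend and grip.

```bash
python3 nudge.py '[[0,0.002,0.02,0,0,0],[0,0.002,0.045,0,0,0],[0,0.002,0.075,0,0,0],[0,0.002,0.105,0,0,0],[0,0.002,0.13,0,0,0],[0,0.002,0.15,0,0,0],[0,0.002,0.163,0,0,0],[0,0.002,0.17,0,0,0]]'
python3 nudge.py '[[0,0,0,0,0,0],[0,0,0,0,0,0],[0,0,0,0,0,0],[0,0,0,0,0,0],[0,0,0,0,0,0],[0,0,0,0,0,0],[0,0,0,0,0,0],[0,0,0,0,0,0]]' 0.045
python3 nudge.py '[[0,0,0,0,0,0],[0,0,0,0,0,0],[0,0,0,0,0,0],[0,0,0,0,0,0],[0,0,0,0,0,0]]'
```

```text
t: 2.82
tcp_pos: [0.4434, 0.2507, 0.047]
tcp_rot: [[0.967, 0.255, -0.003], [0.255, -0.967, -0.001], [-0.003, 0.001, -1.0]]
force: [-0.1, 0.2, 0.0]
finger_gap: 0.0931
finger_force: 0.0
t: 3.48
tcp_pos: [0.4449, 0.2524, 0.0493]
tcp_rot: [[0.967, 0.256, 0.001], [0.256, -0.967, 0.001], [0.001, -0.0, -1.0]]
force: [-1.1, 1.6, 7.5]
finger_gap: 0.0577
finger_force: 30.0
t: 3.9
tcp_pos: [0.4449, 0.2524, 0.0493]
tcp_rot: [[0.967, 0.256, 0.001], [0.256, -0.967, 0.001], [0.001, -0.0, -1.0]]
force: [-0.3, 1.7, 7.3]
finger_gap: 0.0575
finger_force: 30.0
```

```bash
python3 nudge.py '[[0,0,-0.004,0,0,0],[0,0,-0.012,0,0,0],[0,0,-0.027,0,0,0],[0,0,-0.045,0,0,0],[0,0,-0.065,0,0,0],[0,0,-0.085,0,0,0],[0,0,-0.1,0,0,0],[0,0,-0.11,0,0,0]]'
python3 nudge.py '[[0,0,0,0,0,0],[0,0,0,0,0,0]]'
python3 go.py "(.4823,.0381,.16)"
```

```text
t: 4.57
tcp_pos: [0.4448, 0.2521, 0.1606]
tcp_rot: [[0.967, 0.256, 0.001], [0.256, -0.967, 0.001], [0.002, -0.0, -1.0]]
force: [0.5, -0.2, -2.9]
finger_gap: 0.0577
finger_force: 30.0
t: 4.73
tcp_pos: [0.4444, 0.252, 0.1586]
tcp_rot: [[0.967, 0.256, 0.0], [0.256, -0.967, 0.0], [0.0, 0.0, -1.0]]
force: [-0.1, 0.4, -2.5]
finger_gap: 0.0577
finger_force: 30.0
(.4823,.0381,.16) [-0.0181  0.2165 -0.0014] rows 5.2
```

```bash
python3 nudge.py '[[-0.001,0.01,-0.002,0,0,0],[-0.003,0.036,-0.002,0,0,0],[-0.006,0.072,-0.002,0,0,0],[-0.009,0.108,-0.002,0,0,0],[-0.012,0.144,-0.002,0,0,0],[-0.015,0.18,-0.002,0,0,0],[-0.017,0.206,-0.002,0,0,0],[-0.018,0.2165,-0.002,0,0,0]]'
python3 nudge.py '[[0,0,0,0,0,0],[0,0,0,0,0,0],[0,0,0,0,0,0]]'
python3 go.py "(.4823,.0381,.0983)"
python3 - <<'E'
from rig import ctrl
import cv2,numpy as np
for n in("scene","top"):
    f=ctrl.grab_frame(n);cv2.imwrite(f"pics/{n}1.png",f["frame"][:,:,::-1]);np.savez(f"{n}1.npz",**f)
a=cv2.imread("pics/scene1.png")[80:360,150:450];b=cv2.imread("pics/top1.png")[80:360,130:430]
cv2.imwrite("pics/p1.png",np.hstack([a,b]))
E
```

```text
t: 5.4
tcp_pos: [0.4823, 0.0347, 0.1598]
tcp_rot: [[0.967, 0.254, -0.002], [0.254, -0.967, -0.001], [-0.002, 0.0, -1.0]]
force: [-0.5, 0.8, -2.6]
finger_gap: 0.0577
finger_force: 30.0
t: 5.65
tcp_pos: [0.4821, 0.039, 0.1602]
tcp_rot: [[0.967, 0.256, -0.001], [0.256, -0.967, 0.0], [-0.001, -0.001, -1.0]]
force: [0.3, -0.4, -2.4]
finger_gap: 0.0575
finger_force: 30.0
(.4823,.0381,.0983) [0.     0.001  0.0619] rows 1.5
```

View pics/p1.png

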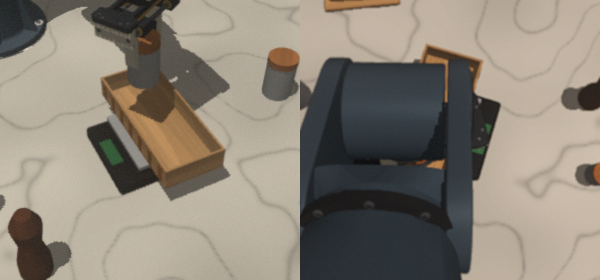

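The canister hangs over the near half of the basket (crop about (145,70)), and the basket hasn't moved. Lower it, finishing gently.

```bash
python3 nudge.py '[[0,0.001,0.005,0,0,0],[0,0.001,0.014,0,0,0],[0,0.001,0.024,0,0,0],[0,0.001,0.034,0,0,0],[0,0.001,0.043,0,0,0],[0,0.001,0.05,0,0,0],[0,0.001,0.055,0,0,0],[0,0.001,0.056,0,0,0]]'
python3 nudge.py '[[0,0,0,0,0,0],[0,0,0,0,0,0],[0,0,0.001,0,0,0],[0,0,0.002,0,0,0],[0,0,0.003,0,0,0],[0,0,0.004,0,0,0],[0,0,0.004,0,0,0],[0,0,0.004,0,0,0]]'
python3 go.py "(.4823,.0381,.0983)"
```

```text
t: 6.42
tcp_pos: [0.4824, 0.0372, 0.1036]
tcp_rot: [[0.967, 0.256, -0.002], [0.256, -0.967, 0.0], [-0.001, -0.0, -1.0]]
force: [-0.3, -0.5, -2.6]
finger_gap: 0.0579
finger_force: 30.0
t: 7.08
tcp_pos: [0.4828, 0.0372, 0.1006]
tcp_rot: [[0.967, 0.256, -0.0], [0.256, -0.967, 0.0], [-0.0, -0.0, -1.0]]
force: [-0.3, -0.0, -2.9]
finger_gap: 0.0579
finger_force: 30.0
(.4823,.0381,.0983) [-0.0002 -0.001   0.0023] rows 0.1
```

```bash
python3 nudge.py '[[0,0,0.0005,0,0,0],[0,0,0.001,0,0,0],[0,0,0.0015,0,0,0],[0,0,0.0015,0,0,0],[0,0,0.0015,0,0,0]]'
python3 nudge.py '[[0,0,0.0004,0,0,0],[0,0,0.0008,0,0,0],[0,0,0.0008,0,0,0],[0,0,0.0008,0,0,0]]'
```

```text
t: 7.5
tcp_pos: [0.4828, 0.0372, 0.0991]
tcp_rot: [[0.967, 0.256, -0.0], [0.256, -0.967, 0.0], [-0.0, -0.0, -1.0]]
force: [-0.1, 0.4, -2.6]
finger_gap: 0.0578
finger_force: 30.0
t: 7.83
tcp_pos: [0.4828, 0.0372, 0.0983]
tcp_rot: [[0.967, 0.256, 0.0], [0.256, -0.967, 0.0], [0.0, -0.0, -1.0]]
force: [-0.4, -0.0, -2.2]
finger_gap: 0.0578
finger_force: 30.0
```

```bash
python3 nudge.py '[[0,0,0.0005,0,0,0],[0,0,0.001,0,0,0],[0,0,0.001,0,0,0],[0,0,0.001,0,0,0]]'
python3 nudge.py '[[0,0,0.0005,0,0,0],[0,0,0.001,0,0,0],[0,0,0.001,0,0,0],[0,0,0.001,0,0,0]]'
```

```text
t: 8.17
tcp_pos: [0.4829, 0.0372, 0.0983]
tcp_rot: [[0.967, 0.256, 0.0], [0.256, -0.967, 0.0], [0.0, 0.0, -1.0]]
force: [-4.7, -0.3, 12.3]
finger_gap: 0.0576
finger_force: 30.0
t: 8.5
tcp_pos: [0.4831, 0.0373, 0.0982]
tcp_rot: [[0.967, 0.256, 0.001], [0.256, -0.967, -0.0], [0.001, 0.0, -1.0]]
force: [-9.4, 0.5, 25.7]
finger_gap: 0.0578
finger_force: 30.0
```

Contact came exactly at the predicted height. Ease off the pressing, then open.

```bash
python3 nudge.py '[[0,0,-0.0005,0,0,0],[0,0,-0.001,0,0,0],[0,0,-0.0017,0,0,0],[0,0,-0.0017,0,0,0]]'
python3 nudge.py '[[0,0,0,0,0,0],[0,0,0,0,0,0],[0,0,0,0,0,0],[0,0,0,0,0,0],[0,0,0,0,0,0],[0,0,0,0,0,0]]' 0.093
python3 nudge.py '[[0,0,-0.005,0,0,0],[0,0,-0.02,0,0,0],[0,0,-0.04,0,0,0],[0,0,-0.065,0,0,0],[0,0,-0.09,0,0,0],[0,0,-0.11,0,0,0],[0,0,-0.12,0,0,0],[0,0,-0.12,0,0,0]]'
python3 go.py "(.603,.294,.2182)"
```

```text
t: 8.83
tcp_pos: [0.4829, 0.0372, 0.0983]
tcp_rot: [[0.967, 0.256, 0.0], [0.256, -0.967, 0.0], [0.0, 0.0, -1.0]]
force: [-1.8, 0.4, 4.5]
finger_gap: 0.0577
finger_force: 30.0
t: 9.33
tcp_pos: [0.4828, 0.0372, 0.098]
tcp_rot: [[0.967, 0.256, 0.0], [0.256, -0.967, -0.0], [0.0, 0.0, -1.0]]
force: [0.4, -0.2, -0.1]
finger_gap: 0.0912
finger_force: 0.0
t: 10.0
tcp_pos: [0.4837, 0.0372, 0.22]
tcp_rot: [[0.967, 0.256, 0.004], [0.256, -0.967, -0.0], [0.004, 0.001, -1.0]]
force: [0.1, -0.1, 0.1]
finger_gap: 0.0925
finger_force: 0.0
(.603,.294,.2182) [ 0.181  -0.2177  0.0023] rows 6.8
```

```bash
python3 nudge.py '[[0.015,-0.018,0,0,0,0],[0.04,-0.048,0,0,0,0],[0.066,-0.08,0,0,0,0],[0.092,-0.11,0,0,0,0],[0.118,-0.142,0,0,0,0],[0.144,-0.173,0,0,0,0],[0.168,-0.202,0,0,0,0],[0.181,-0.218,0,0,0,0]]'
python3 nudge.py '[[0,0,0,0,0,0],[0,0,0,0,0,0],[0,0,0,0,0,0]]'
python3 - <<'E'
from h import *
from rig import ctrl
np.set_printoptions(precision=4,suppress=True)
w=ctrl.grab_frame("wrist");t=ctrl.grab_frame("top");s=ctrl.grab_frame("scene")
for c in blobs(mask(w,(3,100,45),(20,255,255)),400): print(cv2.boundingRect(c),cv2.fitEllipse(c)[0],plane(w,[cv2.fitEllipse(c)[0]],.09))
for n,f in(("top2",t),("scene2",s)): np.savez(n+".npz",**f)
cv2.imwrite("pics/p2.png",np.hstack([s["frame"][80:360,150:450],t["frame"][80:360,130:430]])[:,:,::-1])
E
python3 go.py "(.603,.2955,.048)"
```

```text
t: 10.67
tcp_pos: [0.6022, 0.2976, 0.2156]
tcp_rot: [[0.966, 0.258, -0.002], [0.258, -0.966, -0.0], [-0.002, -0.0, -1.0]]
force: [0.8, 0.6, -0.0]
finger_gap: 0.0934
finger_force: 0.0
t: 10.92
tcp_pos: [0.6014, 0.2935, 0.2167]
tcp_rot: [[0.967, 0.256, -0.002], [0.256, -0.967, -0.001], [-0.002, 0.0, -1.0]]
force: [-0.5, -0.7, 0.6]
finger_gap: 0.0931
finger_force: 0.0
(249, 349, 311, 64) (406.9597473144531, 391.7971496582031) [[0.4222 0.0987 0.09  ]]
(460, 299, 39, 66) (479.09014892578125, 331.5740661621094) [[0.5154 0.0537 0.09  ]]
(60, 299, 39, 66) (78.78242492675781, 331.6533508300781) [[0.4085 0.4598 0.09  ]]
(441, 179, 119, 131) (515.8054809570312, 251.17352294921875) [[0.609  0.0577 0.09  ]]
(244, 163, 65, 64) (276.1588134765625, 194.67236328125) [[0.6043 0.2972 0.09  ]]
(367, 0, 159, 46) (455.95068359375, 22.861692428588867) [[0.7786 0.1938 0.09  ]]
(.603,.2955,.048) [ 0.0018 -0.0019  0.17  ] rows 4.1
```

View pics/p2.png

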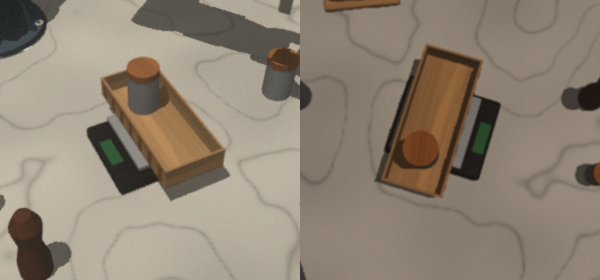

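The canister stands upright in the near half (lid at crop (143,68) in scene, (420,150) in top), and the basket looks level and unmoved. Grip the far canister at about (0.6035, 0.296), and remeasure the basket.

```bash
python3 nudge.py '[[0.002,-0.002,0.02,0,0,0],[0.002,-0.002,0.045,0,0,0],[0.002,-0.002,0.075,0,0,0],[0.002,-0.002,0.105,0,0,0],[0.002,-0.002,0.13,0,0,0],[0.002,-0.002,0.15,0,0,0],[0.002,-0.002,0.163,0,0,0],[0.002,-0.002,0.168,0,0,0]]'
python3 nudge.py '[[0,0,0,0,0,0],[0,0,0,0,0,0],[0,0,0,0,0,0]]'
python3 nudge.py '[[0,0,0,0,0,0],[0,0,0,0,0,0],[0,0,0,0,0,0],[0,0,0,0,0,0],[0,0,0,0,0,0],[0,0,0,0,0,0],[0,0,0,0,0,0],[0,0,0,0,0,0]]' 0.045
python3 - <<'E'
from h import *
np.set_printoptions(precision=4,suppress=True)
t=dict(np.load("top2.npz"))
c=max(blobs(mask(t,(3,100,45),(20,255,255))),key=cv2.contourArea)
ct=cv2.approxPolyDP(cv2.convexHull(c),4,True).reshape(-1,2);print(ct.tolist());r=plane(t,ct,.087);print(r,r.mean(0))
hs=cv2.cvtColor(t["frame"],cv2.COLOR_RGB2HSV);print(hs[229,250],hs[180,262])
m=((t["z_map"]>0)*255).astype(np.uint8)
Z=t["z_map"][215:250,230:275]
c0,d=ray(t,[(u,v) for v in range(210,255) for u in range(225,280)])
P=c0+d*t["z_map"][210:255,225:280].reshape(-1,1);q=P[P[:,2]>.133];print(len(q),q.mean(0),(q.min(0)+q.max(0))/2,q.max(0)-q.min(0))
E
```

```text
t: 11.73
tcp_pos: [0.6026, 0.2958, 0.0483]
tcp_rot: [[0.967, 0.255, -0.002], [0.255, -0.967, -0.001], [-0.002, 0.0, -1.0]]
force: [0.5, 0.3, 0.4]
finger_gap: 0.0929
finger_force: 0.0
t: 11.98
tcp_pos: [0.6042, 0.2969, 0.0516]
tcp_rot: [[0.967, 0.256, 0.002], [0.256, -0.967, 0.001], [0.002, -0.0, -1.0]]
force: [-0.4, -0.0, -0.9]
finger_gap: 0.0928
finger_force: 0.0
t: 12.65
tcp_pos: [0.6034, 0.2967, 0.0501]
tcp_rot: [[0.967, 0.256, -0.0], [0.256, -0.967, -0.0], [-0.0, -0.0, -1.0]]
force: [-0.6, -0.8, 1.4]
finger_gap: 0.0578
finger_force: 30.0
[[256, 124], [312, 141], [270, 277], [211, 259]]
[[ 0.6818  0.033   0.087 ]
 [ 0.6494 -0.0697  0.087 ]
 [ 0.4041  0.006   0.087 ]
 [ 0.4348  0.1089  0.087 ]] [0.5425 0.0195 0.087 ]
[ 12 186 100] [ 15 153 127]
1032 [0.4825 0.0375 0.146 ] [0.4609 0.0313 0.4652] [0.1044 0.0696 0.6636]
```

The rim corners are pixel-identical, and B sits at (0.4825, 0.0375) against a target of (0.482, 0.038). Lift the second canister.

```bash
python3 nudge.py '[[0,0,-0.004,0,0,0],[0,0,-0.012,0,0,0],[0,0,-0.027,0,0,0],[0,0,-0.045,0,0,0],[0,0,-0.065,0,0,0],[0,0,-0.085,0,0,0],[0,0,-0.103,0,0,0],[0,0,-0.115,0,0,0]]'
python3 nudge.py '[[0,0,0,0,0,0],[0,0,0,0,0,0],[0,0,0,0,0,0]]'
python3 go.py "(.6027,.0009,.165)"
```

```text
t: 13.32
tcp_pos: [0.6038, 0.2969, 0.1674]
tcp_rot: [[0.967, 0.256, 0.002], [0.256, -0.967, 0.001], [0.002, -0.0, -1.0]]
force: [0.4, 0.3, -3.1]
finger_gap: 0.0572
finger_force: 30.0
t: 13.57
tcp_pos: [0.6028, 0.2965, 0.1637]
tcp_rot: [[0.967, 0.256, -0.002], [0.256, -0.967, -0.001], [-0.002, 0.0, -1.0]]
force: [-0.4, 0.1, -3.7]
finger_gap: 0.0573
finger_force: 30.0
(.6027,.0009,.165) [-0.0757  0.2857 -0.0011] rows 7.1
```

```bash
python3 nudge.py '[[-0.003,0.01,0,0,0,0],[-0.008,0.03,0,0,0,0],[-0.014,0.054,0,0,0,0],[-0.021,0.08,0,0,0,0],[-0.028,0.106,0,0,0,0],[-0.034,0.128,0,0,0,0],[-0.038,0.143,0,0,0,0]]'
python3 nudge.py '[[-0.006,0.022,0,0,0,0],[-0.013,0.048,0,0,0,0],[-0.02,0.074,0,0,0,0],[-0.026,0.1,0,0,0,0],[-0.032,0.122,0,0,0,0],[-0.036,0.136,0,0,0,0],[-0.038,0.143,0,0,0,0],[-0.038,0.143,0,0,0,0]]'
python3 nudge.py '[[0,0,0,0,0,0],[0,0,0,0,0,0],[0,0,0,0,0,0],[0,0,0,0,0,0]]'
python3 go.py "(.6027,.0009,.0991)"
```

```text
t: 14.15
tcp_pos: [0.6026, 0.146, 0.1641]
tcp_rot: [[0.967, 0.255, -0.002], [0.255, -0.967, -0.001], [-0.002, 0.0, -1.0]]
force: [0.6, -0.2, -3.6]
finger_gap: 0.0576
finger_force: 30.0
t: 14.82
tcp_pos: [0.603, -0.0002, 0.1647]
tcp_rot: [[0.967, 0.255, -0.0], [0.255, -0.967, 0.0], [-0.0, -0.0, -1.0]]
force: [-0.3, 0.8, -4.2]
finger_gap: 0.0576
finger_force: 30.0
t: 15.15
tcp_pos: [0.6031, 0.0017, 0.165]
tcp_rot: [[0.966, 0.257, -0.0], [0.257, -0.966, 0.0], [-0.0, -0.0, -1.0]]
force: [-0.1, -0.8, -2.7]
finger_gap: 0.0572
finger_force: 30.0
(.6027,.0009,.0991) [-0.0006  0.0007  0.0659] rows 1.6
```

```bash
python3 nudge.py '[[0,0,0.005,0,0,0],[0,0,0.014,0,0,0],[0,0,0.025,0,0,0],[0,0,0.036,0,0,0],[0,0,0.046,0,0,0],[0,0,0.054,0,0,0],[0,0,0.059,0,0,0],[0,0,0.06,0,0,0]]'
python3 nudge.py '[[0,0,0,0,0,0],[0,0,0,0,0,0],[0,0,0.001,0,0,0],[0,0,0.002,0,0,0],[0,0,0.003,0,0,0],[0,0,0.003,0,0,0],[0,0,0.003,0,0,0]]'
python3 nudge.py '[[0,0,0.0005,0,0,0],[0,0,0.001,0,0,0],[0,0,0.0015,0,0,0],[0,0,0.0015,0,0,0],[0,0,0.0015,0,0,0]]'
```

```text
t: 15.82
tcp_pos: [0.6026, 0.0008, 0.1037]
tcp_rot: [[0.967, 0.256, -0.002], [0.256, -0.967, 0.0], [-0.002, -0.001, -1.0]]
force: [-0.3, 0.6, -4.5]
finger_gap: 0.0574
finger_force: 30.0
t: 16.4
tcp_pos: [0.6031, 0.0008, 0.1021]
tcp_rot: [[0.967, 0.256, 0.0], [0.256, -0.967, -0.0], [0.0, 0.0, -1.0]]
force: [0.1, -0.0, -4.0]
finger_gap: 0.0576
finger_force: 30.0
t: 16.82
tcp_pos: [0.6031, 0.0008, 0.1005]
tcp_rot: [[0.967, 0.256, -0.0], [0.256, -0.967, 0.0], [-0.0, -0.0, -1.0]]
force: [-0.3, -0.6, -3.2]
finger_gap: 0.0574
finger_force: 30.0
```

```bash
python3 nudge.py '[[0,0,0.0005,0,0,0],[0,0,0.001,0,0,0],[0,0,0.001,0,0,0],[0,0,0.001,0,0,0]]'
python3 nudge.py '[[0,0,0.0003,0,0,0],[0,0,0.0006,0,0,0],[0,0,0.0006,0,0,0],[0,0,0.0006,0,0,0]]'
```

```text
t: 17.15
tcp_pos: [0.6031, 0.0008, 0.0995]
tcp_rot: [[0.967, 0.256, -0.0], [0.256, -0.967, 0.0], [-0.0, -0.0, -1.0]]
force: [0.9, -0.3, -3.8]
finger_gap: 0.0574
finger_force: 30.0
t: 17.48
tcp_pos: [0.6032, 0.0008, 0.0991]
tcp_rot: [[0.967, 0.256, 0.0], [0.256, -0.967, 0.0], [0.0, 0.0, -1.0]]
force: [-0.1, -0.2, -1.4]
finger_gap: 0.0578
finger_force: 30.0
```

Contact is starting (load falling from -3.8 to -1.4 N) at the predicted height. A touch more, then release and retreat.

```bash
python3 nudge.py '[[0,0,0.0003,0,0,0],[0,0,0.0003,0,0,0],[0,0,0.0003,0,0,0]]'
python3 nudge.py '[[0,0,0,0,0,0],[0,0,0,0,0,0],[0,0,0,0,0,0],[0,0,0,0,0,0],[0,0,0,0,0,0],[0,0,0,0,0,0]]' 0.093
python3 nudge.py '[[0,0,-0.005,0,0,0],[0,0,-0.02,0,0,0],[0,0,-0.04,0,0,0],[0,0,-0.065,0,0,0],[0,0,-0.09,0,0,0],[0,0,-0.11,0,0,0],[0,0,-0.12,0,0,0],[0,0,-0.12,0,0,0]]'
python3 nudge.py '[[0,-0.02,0,0,0,0],[0,-0.05,0,0,0,0],[0,-0.085,0,0,0,0],[0,-0.12,0,0,0,0],[0,-0.155,0,0,0,0],[0,-0.19,0,0,0,0],[0,-0.215,0,0,0,0],[0,-0.23,0,0,0,0]]'
python3 nudge.py '[[0,0,0,0,0,0],[0,0,0,0,0,0]]'
python3 - <<'E'
from h import *
from rig import ctrl
np.set_printoptions(precision=4,suppress=True)
t=ctrl.grab_frame("top");s=ctrl.grab_frame("scene")
c=max(blobs(mask(t,(3,100,45),(20,255,255))),key=cv2.contourArea)
ct=cv2.approxPolyDP(cv2.convexHull(c),4,True).reshape(-1,2);print(ct.tolist())
C=np.array([.5425,.0195]);a=np.array([.956,-.295]);n=np.array([.295,.956])
uv=[(u,v) for v in range(110,280) for u in range(205,320)]
c0,d=ray(t,uv);P=c0+d*t["z_map"][110:280,205:320].reshape(-1,1)
k=(P[:,2]>.133)&(P[:,2]<.145);Q=P[k];L=np.c_[(Q[:,:2]-C)@a,(Q[:,:2]-C)@n]
for sg in(1,-1):
    q=L[sg*L[:,0]>0];z=Q[sg*L[:,0]>0][:,2];print(len(q),q.mean(0),np.ptp(q,axis=0),z.mean())
cv2.imwrite("pics/p3.png",np.hstack([s["frame"][80:360,150:450],t["frame"][80:360,130:430]])[:,:,::-1])
E
```

```text
t: 17.73
tcp_pos: [0.6033, 0.0008, 0.099]
tcp_rot: [[0.967, 0.256, 0.0], [0.256, -0.967, -0.0], [0.0, 0.0, -1.0]]
force: [-2.1, 0.3, 4.2]
finger_gap: 0.0576
finger_force: 30.0
t: 18.23
tcp_pos: [0.6032, 0.0008, 0.0986]
tcp_rot: [[0.967, 0.256, 0.0], [0.256, -0.967, -0.0], [0.0, 0.0, -1.0]]
force: [-0.0, 0.2, -0.2]
finger_gap: 0.0908
finger_force: 0.0
t: 18.9
tcp_pos: [0.604, 0.0008, 0.221]
tcp_rot: [[0.967, 0.256, 0.004], [0.256, -0.967, -0.0], [0.004, 0.001, -1.0]]
force: [0.8, 0.1, 0.1]
finger_gap: 0.093
finger_force: 0.0
t: 19.57
tcp_pos: [0.5427, 0.2255, 0.2171]
tcp_rot: [[0.966, 0.258, -0.002], [0.258, -0.966, -0.0], [-0.002, -0.0, -1.0]]
force: [0.1, -0.7, 0.1]
finger_gap: 0.093
finger_force: 0.0
t: 19.73
tcp_pos: [0.5437, 0.2233, 0.2174]
tcp_rot: [[0.966, 0.257, -0.002], [0.257, -0.966, -0.001], [-0.002, 0.0, -1.0]]
force: [0.3, 0.2, 0.1]
finger_gap: 0.0929
finger_force: 0.0
[[256, 124], [312, 141], [270, 277], [211, 259]]
959 [0.0628 0.0002] [0.0588 0.0584] 0.14020513076540783
1020 [-0.0621  0.    ] [0.0581 0.0584] 0.14033929868533623
```

View pics/p3.png

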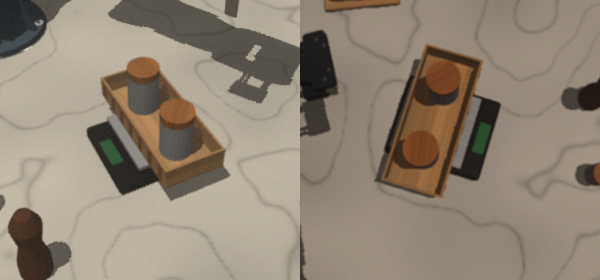

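Both canisters stand upright at +62.8 and -62.1 mm along the basket (lids at crop (178,110) and (143,68) in scene). The basket hasn't moved and is level, so hand in.

```bash
python3 -c "
from rig import ctrl
print(ctrl.close_job())"
```

```text
the job is handed in; nothing more can be done
None
```

Both large canisters stand upright in the basket at +63 and -62 mm from its middle, the basket has not moved or tipped, the small canister was not touched, and I handed the job in at about 20 s of the 59 s allowed.

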